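# Pop the ring blank and trap it on the chute

## Robot

A 7-joint arm with a two-finger parallel gripper is mounted at the origin on the work surface. World frame = base frame: x ahead of the robot, y to its left, z up, the work surface at z = 0. Lengths are in m, angles in rad, forces in N, time in s.
With the tool pointing down it reaches from about 0.425 to 0.925 m from the base axis. Payload 6.8 kg.
Tool frame: the origin (TCP) lies on the centre line of the jaws, within the pads' length; the fingertips stand 8 mm ahead of it and the grasp point (between the pads) lies 11 mm behind it (r.finger_overhang is the distance from the TCP to the fingertips, in m); x points along the fingers, z is the direction in which the jaws open and shut, and the axes are right-handed (so a half turn about x gives the same grasp; the last joint's range is limited). The gripper opens to 85 mm and grips with 20 to 120 N. Pads are 22 mm wide; open, the fingers measure 114 mm over their backs; the gripper's body (76 mm by 85 mm) begins 54 mm behind the grasp point. The pads swing forward as they close: fully open they stand 13 mm farther back than shut.
Start: joints at [1.189, 0.477, 0.022, 1.555, -0.011, 1.109, -0.083], TCP at [0.183, -0.65, 0.239] pointing down, gripper open.
Joint ranges: [-2.96, 2.96], [-0.34, 2.1], [-1.41, 1.46], [0.24, 2.44], [-1.37, 4.51], [0.17, 1.92], [-2.96, 2.96]. Speed limits (rad/s): [2.39, 2.39, 3.14, 3.14, 3.14, 3.14, 3.14].

## Interface

Orientations are given as a rotation vector (axis times angle).
In Python, from bench import r gives the robot as it stands. The module is installed in compiled form; this text tells all that it offers.
- The arm moves only by the tool play_rows, never from a script. Its argument "plan" is a list of rows, each a list of 5 numbers: the opening, from -1 (shut) to 1 (fully open), then the shift along the world's x, y, z in m, then the turn about the world's z in rad. A call has 1 to 10 rows; each row is the pose to reach, as a shift and turn from the pose commanded when the call began; what a row does not reach only later rows make up. A row lasts 1/10 s, in which the tool goes at most 50 mm and 8.59 degrees, less where a joint would pass 70% of its speed; a pose out of reach is approached as far as the arm can. A call with a gripper value outside its range is refused whole. The fingers move at their own pace and stop on an object; "force" is the grip in N (left out, the last holds). Time passes only in rows, so rows that repeat a pose let the fingers close. It gives the time, the measured TCP pose, the force and the opening at its end, in the units of the state.
- r.get_obs(): the state, without advancing time (a new reading comes with each control period).
- r.grab_frame(name): name is "side" or "top" or "wrist"; returns a dict with "pixels" (384x512x3 uint8, blue, green, red), "z_map" (384x512 float32, m along the optical axis (not along the pixel's ray), 0 where there is no reading), "vfov" (degrees; the focal length in pixels is half the picture's height over the tangent of half this angle, whatever the lens; pixels are square), "cx", "cy" (the principal point, pixels), "R" (3x3) and "t" (3): a world point X has camera coordinates R X + t; the wrist camera has in their place "tool_from_camera" (4x4, takes a point from camera to tool coordinates, whose origin is the TCP and whose axes are the tool frame's). Camera axes: x right, y down, z forward; pixel columns grow to the right and rows downward; lengths in m; the calibration is good to about 2 mm. A picture is of the moment at which its call begins: read the wrist's pose just before it.
- r.hand_in(): hands the job in, once; it reports no verdict.
Trained networks look in a picture, given as the dict that the camera call returned (one of the last four; its "shot" number tells which), for a name from the list of things; names that differ only in an ending like _2 or _b are one class to them, and where a whole thing is asked for, a point or a joint stands for the part that bears it (a point fixed in the world has none). Each returns a list of dicts, best first, with "conf" (0 to 1); they miss things now and then, are a little off and sometimes report something else, mostly with a low value. They report only what shows in the picture. A call takes as long as a camera call.
- r.outline_of(picture, label): "mask" (384x512 bool, what is visible of it) and "bbox" ([left, top, right, bottom] as shares, 0 to 1, of the picture: columns of its width, rows of its height, round what is visible of it).
- r.pinpoint(picture, label): "position" ([column, row] as shares, 0 to 1, of the picture: columns of its width, rows of its height: a listed point, or the origin of a listed thing).
The state is a dict: "clock": time; "joints": joint angles; "qvel": joint speeds; "tau": joint torques, N m; "tcp_pos": TCP position; "orientation": TCP orientation; "contact_force": force on the tool from outside, world axes, zero at the start; "moment": the same for the moment, N m; "grip_width": finger opening in m.
Only numpy, scipy, OpenCV 4.12 (cv2) and the standard library are available. Lean on these libraries where they do the work, as an engineer would, in place of code of your own. Each camera call takes 0.05 s, during which the arm holds its last target.

## Task

On the jeweller's bench a brass ring blank sits in a spring ejector. Press the ejector's plunger down with one finger and, keeping it down, let the other finger stop the popped-out ring on the sloping chute before it rolls off the end; do not pinch or lift the ring, and leave everything else on the bench where it is. Finish like that, still holding: one finger keeping the plunger pressed down, the other touching the ring so that it stays still on the chute.

Things in the scene. Friction and masses are not known exactly. Their poses are not given: they have to be found in the camera images.
- ejector: Spring ejector fixed to the bench: steel base plate 140 x 64 x 8 mm, grey housing (top 36 mm up), ring seat and aluminium chute in one line. Origin on the bench under the plunger's axis; x points from the plunger over the seat and down the chute, z up. From the seat's crest at x = 41 mm, 42 mm above the bench, the chute falls at 10 degrees to its open end at x = 112 mm.
- plunger (a joint): How far the plunger is pressed, m: 0 = up, 0.008 = fully down, which takes about 6 N. It drives the pusher that pops the ring: the ring rolls over the crest at about two thirds of the stroke, then off the chute's end within half a second unless something already stands in its way. Springs back up when let go.
- plunger_top (a point): Centre of the flat top of the plunger's round steel cap, 24 mm in diameter. The top is 50.5 mm above the bench when up, 42.5 mm fully down; nothing else within 15 mm of the plunger's axis stands higher than 36.5 mm.
- pusher_face (a point): Middle of the top front edge of the pusher, a steel tongue 6 mm wide, 4 mm thick, that stands behind the ring (towards the plunger), 55 mm above the bench, front face 20 mm from the plunger's axis; it moves 12 mm towards the chute as the plunger goes down. Cheeks 46 mm high stand at both sides of the ring's seat, 18 to 44 mm from the plunger's axis.
- chute (a point): Point on the middle of the chute's bed, 71 mm from the plunger's axis, 36.7 mm above the bench; x points down the slope, z square to the bed. Bed 21 mm wide between lips 2.5 mm high; it runs from 30 mm uphill (crest) to 42 mm downhill (open end) of here. A fingertip level with the pressed plunger top is 6 mm above the bed here (4 mm at 59 mm, 10 mm at 94 mm from the plunger's axis).
- blank: The brass ring blank: outside diameter 24 mm, bore 14 mm, width 18 mm, 34 to 63 g, standing on its rim across the seat. Origin at its centre; its y axis is the ring's axis and stays across the chute as it rolls. At the start its centre is 32 mm from the plunger's axis and 53 mm above the bench.
- jar: Bystander: a small closed glass jar, 40 mm in diameter, 48 mm high; origin at the centre of its underside.
- bench_block: Bystander: a flat steel bench block, 60 x 60 x 18 mm; origin at the centre of its underside.
- graver: Bystander: a hand tool with wooden handle, 140 mm long, lying on the bench; origin under its middle.
- mandrel: Bystander: a tapered steel ring post on a round foot 48 mm in diameter, 85 mm high, standing; origin at the centre of its underside.

How it is judged:
On the way:
1. a finger presses the plunger down (value of joint plunger above 0.006 m and contact force between plunger and the fingers above 0.5 N), for 0.1 s.
At the end, for the whole second after the job is handed in: The plunger is held more than 6 of its 8 mm down by a finger (over 1 N) while the ring rests on the chute's bed between the crest and the open end (its centre 9 to 14.5 mm above the bed), touched by a finger and still (under 20 mm/s) (value of joint plunger above 0.006 m and contact force between plunger and the fingers above 1 N and contact force between blank and the fingers above 0.005 N and x of blank in the frame of chute between -0.029 and 0.041 m and z of blank in the frame of chute between 0.009 and 0.0145 m and linear speed of blank below 0.02 m/s); the arm keeps its last pose, push and grip.
It fails at once if the ring left the chute (z of blank in the frame of ejector below 0.036 m or x of blank in the frame of ejector above 0.118 m).
It fails at once if the ring was lifted more than 7 mm off the seat or chute (z of blank in the frame of ejector above 0.062 m or (x of blank in the frame of ejector above 0.046 m and z of blank in the frame of chute above 0.019 m)).
It fails at once if the ring was out of its seat with the plunger up (pulled out by hand, or the plunger let go) (x of blank in the frame of ejector above 0.043 m and value of joint plunger below 0.003 m).
It fails at once if the ring was squeezed hard (over 15 N) (contact force between blank and the fingers above 15 N).
It fails at once if a bystander was moved more than 20 mm (distance of any of jar, bench_block, graver, mandrel from where it was at the start of the episode above 0.02 m).
It also fails if it takes over 32 s, if anything falls off the work surface, if the arm or the gripper's body presses on something with over 40 N, if the wrist force passes 120 N, or if a joint passes its speed limit or range.

## Working session

There is one attempt and no reset: what is moved stays moved. The work goes in short steps, Python scripts to look and compute and a tool call to move; the robot and the scene stay as the last step left them, time stands still between calls to the robot, and variables do not carry over. Pictures are saved under pics/ and viewed, and the job is handed in when it is done.

Besides the shell and the picture viewer there is one more tool, called after ">>>" as a command line: name --pt "numbers of a row" for each row, then --argument value for the rest. play_rows: Moves the arm, as the interface text tells. Its arguments: {"type":"object","properties":{"plan":{"type":"array","items":{"type":"array","items":{"type":"number"}}},"force":{"type":"number"}},"required":["plan"]}

```bash
mkdir -p pics
cat > h.py <<'E'
import numpy as np, cv2
from scipy.spatial.transform import Rotation as Ro
from bench import r
def cam(n):
    o=r.get_obs(); f=r.grab_frame(n)
    F=192/np.tan(np.radians(f['vfov']/2)); f['F']=F
    if 'R' in f:
        R=np.array(f['R']);t=np.array(f['t']); f['Rw']=R.T; f['o']=-R.T@t
    else:
        T=np.array(f['tool_from_camera']); Rt=Ro.from_rotvec(o['orientation']).as_matrix()
        f['Rw']=Rt@T[:3,:3]; f['o']=Rt@T[:3,3]+np.array(o['tcp_pos'])
    return f
def ray(f,u,v):
    d=np.array([(u-f['cx'])/f['F'],(v-f['cy'])/f['F'],1.]); return f['Rw']@d
def atz(f,u,v,z):
    d=ray(f,u,v); return f['o']+d*(z-f['o'][2])/d[2]
def dep(f,u,v):
    return f['o']+ray(f,u,v)*f['z_map'][int(round(v)),int(round(u))]
def proj(f,X):
    c=f['Rw'].T@(np.array(X)-f['o']); return f['F']*c[:2]/c[2]+np.array([f['cx'],f['cy']])
E
python3 - <<'E'
from h import *
np.set_printoptions(precision=4,suppress=True)
o=r.get_obs();print(o)
Z={'plunger_top':.0505,'chute':.0367,'pusher_face':.055,'blank':.053,'ejector':0,'jar':0,'bench_block':0,'graver':0,'mandrel':0}
for n in('top','side','wrist'):
    f=cam(n);cv2.imwrite(f'pics/{n}0.png',f['pixels']);print(n,f['o'],f['vfov'])
    for k,z in Z.items():
        for p in r.pinpoint(f,k)[:2]:
            u,v=p['position'][0]*512,p['position'][1]*384
            print(k,round(p['conf'],2),round(u,1),round(v,1),atz(f,u,v,z), dep(f,min(max(u,0),511),min(max(v,0),383)))
E
```

```text
{'clock': 0.0, 'joints': array([ 1.1889,  0.4778,  0.0223,  1.5564, -0.0115,  1.1093, -0.0831]), 'qvel': array([ 0.0015,  0.0014,  0.0008, -0.0001, -0.001 ,  0.0003,  0.0009]), 'tau': array([  0.0004, -59.6451,   1.6082, -28.1195,   0.0124,   0.0095,
        -0.    ]), 'tcp_pos': array([ 0.1823, -0.6493,  0.2383]), 'orientation': array([ 1.0062,  1.3279, -1.0046]), 'contact_force': array([ 0.3892, -0.234 ,  0.175 ]), 'moment': array([-0.0534, -0.0005,  0.0008]), 'grip_width': 0.08551278514531722}
top [ 0.402  -0.0854  0.9305] 44.56340480687898
plunger_top 0.51 194.9 205.9 [0.5459 0.0394 0.0505] [0.546  0.0394 0.0502]
plunger_top 0.51 181.4 198.2 [0.5608 0.0659 0.0505] [0.5585 0.0637 0.0629]
chute 0.7 164.7 191.9 [0.5756 0.1014 0.0367] [0.5755 0.1013 0.0371]
chute 0.42 180.6 257.0 [0.4497 0.0657 0.0367] [0.4491 0.0639 0.0472]
blank 0.66 181.1 198.3 [0.5601 0.066  0.053 ] [0.5583 0.0643 0.0629]
ejector 0.85 198.4 211.0 [0.5438 0.0392 0.    ] [0.5379 0.034  0.0388]
jar 0.61 178.7 261.1 [0.4436 0.0753 0.    ] [0.4414 0.0667 0.0498]
bench_block 0.81 199.0 153.0 [0.6648 0.0415 0.    ] [0.6
[... 207 characters left out ...]
1962
plunger_top 0.65 247.0 230.0 [0.548  0.0351 0.0505] [0.5479 0.0353 0.0507]
chute 0.96 223.4 257.3 [0.5713 0.0952 0.0367] [0.5711 0.0956 0.0372]
blank 0.74 233.5 238.4 [0.5632 0.0639 0.053 ] [0.561  0.0705 0.0596]
ejector 0.78 246.9 250.5 [0.5487 0.0346 0.    ] [0.5433 0.0526 0.0189]
jar 0.7 300.2 280.0 [0.4437 0.0762 0.    ] [0.4423 0.0905 0.0165]
bench_block 0.98 189.7 238.1 [0.6611 0.033  0.    ] [0.653  0.0486 0.0164]
graver 0.56 152.5 222.0 [0.7497 0.0105 0.    ] [ 0.7509  0.0087 -0.0019]
mandrel 0.91 312.0 228.6 [ 0.4442 -0.0559  0.    ] [ 0.4431 -0.0404  0.0138]
mandrel 0.63 300.0 279.4 [0.4443 0.0749 0.    ] [0.4429 0.0894 0.0166]
wrist [ 0.2487 -0.631   0.375 ] 70.16604297697755
```

Run:
```python
import cv2
a=cv2.imread('pics/top0.png')[130:290,110:270];b=cv2.imread('pics/side0.png')[190:310,170:330]
cv2.imwrite('pics/t1.png',cv2.resize(a,(600,600),interpolation=cv2.INTER_CUBIC));cv2.imwrite('pics/s1.png',cv2.resize(b,(800,600),interpolation=cv2.INTER_CUBIC))
```

```text
(no output)
```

View pics/t1.png

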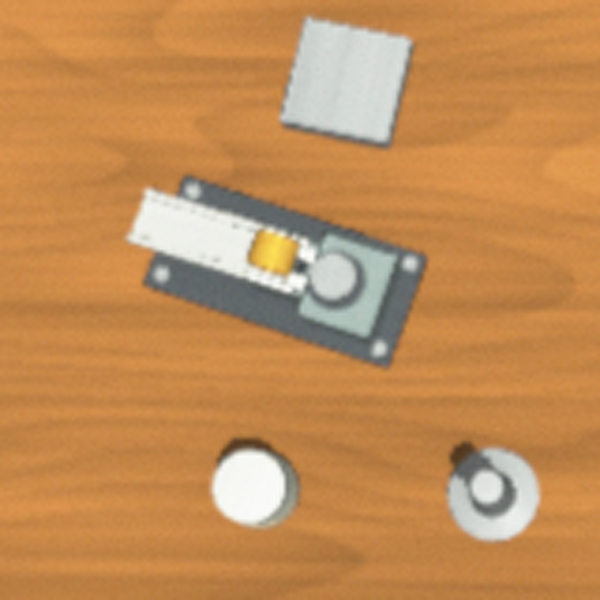

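View pics/s1.png

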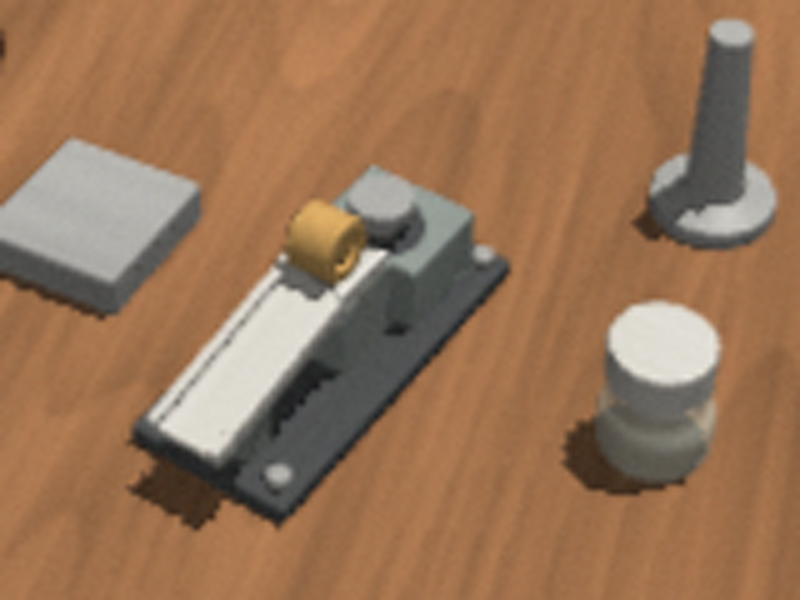

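The pictures show the chute running from the cap at about (335,277) in the top crop to its open end at (140,215), with the ring at (272,252). The jar, mandrel and block are all clear of the line. Next I measure the axis line more precisely.

Run:
```python
from h import *
np.set_printoptions(precision=4,suppress=True)
for n in('top','side'):
    f=cam(n)
    v,u=np.mgrid[0:384,0:512]
    d=np.stack([(u-f['cx'])/f['F'],(v-f['cy'])/f['F'],np.ones_like(u)],-1)*f['z_map'][...,None]
    P=d@f['Rw'].T+f['o']
    mk=r.outline_of(f,'ejector')[0]['mask'];z=P[...,2]
    mm=cv2.dilate(mk.astype('uint8'),np.ones((5,5)))>0
    near=mm&(np.hypot(P[...,0]-.56,P[...,1]-.07)<.13)
    pl=P[near&(z>.005)&(z<.011)][:,:2]
    print(n,'plate',pl.shape,cv2.minAreaRect((pl*1000).astype('float32')))
    cap=P[near&(z>.048)&(z<.0525)&(np.hypot(P[...,0]-.547,P[...,1]-.037)<.016)]
    print('cap',len(cap),cv2.minEnclosingCircle((cap[:,:2]*1000).astype('float32')),cap.mean(0))
    for k in('plunger','blank'):
        for m in r.outline_of(f,k)[:1]:
            Q=P[m['mask']]; print(k,m['conf'],len(Q),np.median(Q,0),Q.min(0),Q.max(0))
    ax=np.array([.0297,.062]);ax/=np.linalg.norm(ax)
    px=P[...,:2]-np.array([.547,.037]); s=px@ax
    ch=P[near&(s>.05)&(s<.112)&(z>.026)&(z<.046)]
    c=ch[:,:2].mean(0);w=np.linalg.svd(ch[:,:2]-c,full_matrices=False)[2][0]; print('chute',c,w,np.degrees(np.arctan2(w[1],w[0])))
    print(cv2.minAreaRect((ch[:,:2]*1000).astype('float32')))
o=r.get_obs();print(Ro.from_rotvec(o['orientation']).as_matrix())
```

```text
top plate (899, 2) ((561.1134033203125, 64.18421173095703), (140.32191467285156, 64.32412719726562), 71.65900421142578)
cap 103 ((549.7762451171875, 36.61628723144531), 15.022561073303223) [0.5501 0.0337 0.0505]
blank 0.43 125 [0.5601 0.0607 0.0633] [ 0.402  -0.0854  0.0442] [0.5713 0.0744 0.9305]
chute [0.5767 0.1106] [-0.2984 -0.9544] -107.36429385815381
((576.6610717773438, 110.74554443359375), (60.505733489990234, 29.377405166625977), 71.14443969726562)
side plate (783, 2) ((560.8471069335938, 64.0924072265625), (140.01206970214844, 63.33512496948242), 70.75566864013672)
cap 79 ((551.1080932617188, 32.25865936279297), 11.86063003540039) [0.5504 0.033  0.049 ]
plunger 0.66 121 [0.5498 0.0336 0.0487] [0.5396 0.0201 0.0355] [0.5625 0.0435 0.0511]
blank 0.66 482 [ 0.7495 -0.0091  0.0176] [ 0.3996 -0.0896 -0.0037] [0.7805 0.5334 0.5251]
chute [0.5779 0.1108] [0.2967 0.955 ] 72.74090842938912
((577.5422973632812, 109.48826599121094), (60.73725509643555, 30.78646469116211), 71.60295104980469)
[[ 0.      0.9628  0.2704]
 [-0.      0.2704 -0.9628]
 [-1.     -0.      0.    ]]
```

>>> play_rows --pt "0.46 0.04 0.03 0 -0.1" --pt "0.46 0.08 0.06 0 -0.2" --pt "0.46 0.12 0.09 0 -0.3" --pt "0.46 0.16 0.12 0 -0.4" --pt "0.46 0.2 0.15 0 -0.5" --pt "0.46 0.23 0.19 0 -0.6" --pt "0.46 0.25 0.23 0 -0.6" --pt "0.46 0.27 0.27 0 -0.6" --pt "0.46 0.29 0.31 0 -0.6" --pt "0.46 0.29 0.31 0 -0.6" --force 60

```text
clock: 2.9
tcp_pos: [0.4768, -0.3324, 0.2395]
orientation: [1.441, 1.045, -1.435]
contact_force: [0.7, 0.4, -0.9]
grip_width: 0.0622
```

>>> play_rows --pt "0.46 0.01 0.045 0 0" --pt "0.46 0.02 0.09 0 0" --pt "0.46 0.03 0.135 0 0" --pt "0.46 0.04 0.18 0 0" --pt "0.46 0.05 0.225 0 0" --pt "0.46 0.06 0.27 0 0" --pt "0.46 0.07 0.315 0 0" --pt "0.46 0.08 0.36 0 0" --pt "0.46 0.09 0.409 0 0" --pt "0.46 0.09 0.409 0 0"

```text
clock: 3.9
tcp_pos: [0.5631, 0.0778, 0.2397]
orientation: [1.442, 1.046, -1.435]
contact_force: [-1.4, 0.0, 0.0]
grip_width: 0.0621
```

Run:
```python
from h import *
np.set_printoptions(precision=4,suppress=True)
o=r.get_obs();print(o['tcp_pos'],o['joints'],o['contact_force'],o['grip_width'],o['clock']);R=Ro.from_rotvec(o['orientation']).as_matrix();print(R,np.degrees(np.arctan2(R[1,2],R[0,2])))
f=cam('wrist');cv2.imwrite('pics/w2.png',f['pixels'])
print(f['o'])
for k,z in {'plunger_top':.0505,'chute':.0367,'pusher_face':.055,'blank':.053,'ejector':0}.items():
    for p in r.pinpoint(f,k)[:2]:
        u,v=p['position'][0]*512,p['position'][1]*384
        print(k,round(p['conf'],2),round(u,1),round(v,1),atz(f,u,v,z))
f=cam('top');cv2.imwrite('pics/t2.png',f['pixels'][100:300,80:330])
f=cam('side');cv2.imwrite('pics/s2.png',f['pixels'])
```

```text
[0.5631 0.0778 0.2397] [-0.0759  0.3115 -0.2083  1.8047  0.0692  1.0302 -2.1961] [-1.4087  0.0396  0.0211] 0.06211464298123661 3.9
[[ 0.0014  0.9507 -0.3102]
 [ 0.0046 -0.3102 -0.9507]
 [-1.     -0.0001 -0.0048]] -108.06887024114533
[0.6282 0.0556 0.3753]
plunger_top 0.63 297.4 168.6 [0.5494 0.0309 0.0505]
chute 0.8 239.2 164.1 [0.5743 0.0977 0.0367]
pusher_face 0.67 238.6 163.1 [0.5785 0.0957 0.055 ]
pusher_face 0.53 277.7 168.4 [0.558  0.0535 0.055 ]
blank 0.46 370.0 211.7 [ 0.4689 -0.0405  0.053 ]
ejector 0.66 290.8 162.8 [0.5479 0.0335 0.    ]
```

View pics/w2.png

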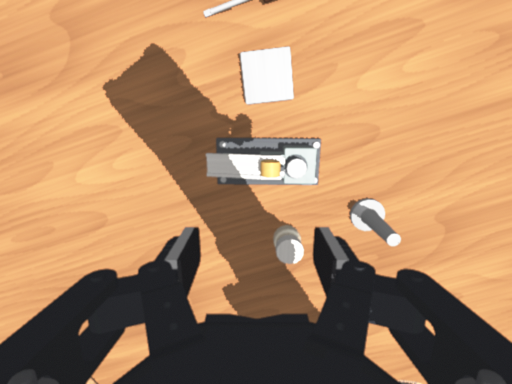

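View pics/s2.png

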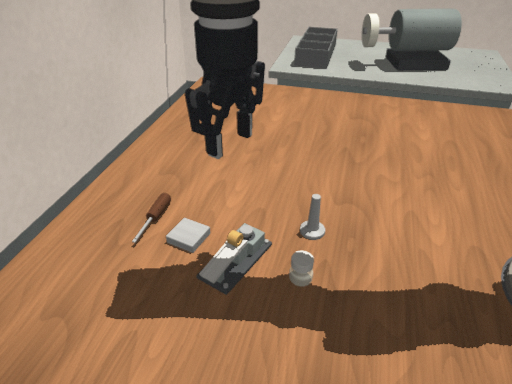

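>>> play_rows --pt "0.46 0 0 -0.03 0" --pt "0.46 0 0 -0.06 0" --pt "0.46 0 0 -0.09 0" --pt "0.46 0 0 -0.09 0" --pt "0.46 0 0 -0.09 0"

```text
clock: 4.8
tcp_pos: [0.5626, 0.0686, 0.1497]
orientation: [1.445, 1.037, -1.446]
contact_force: [0.2, 0.3, 0.4]
grip_width: 0.0621
```

Run:
```python
from h import *
np.set_printoptions(precision=4,suppress=True)
o=r.get_obs();print(o['tcp_pos'],o['contact_force'],o['grip_width'],o['clock']);R=Ro.from_rotvec(o['orientation']).as_matrix();tcp=np.array(o['tcp_pos'])
for n in('wrist','side','top'):
    f=cam(n);cv2.imwrite(f'pics/{n}3.png',f['pixels'])
    v,u=np.mgrid[0:384,0:512]
    d=np.stack([(u-f['cx'])/f['F'],(v-f['cy'])/f['F'],np.ones_like(u)],-1)*f['z_map'][...,None]
    P=d@f['Rw'].T+f['o']; T=(P-tcp)@R
    T=T[(f['z_map']>0)]
    for a in(-.03,-.02,-.01,-.005,0,.003,.006,.009,.012):
        for sgn in(-1,1):
            q=T[(T[:,0]>a)&(T[:,0]<a+.005)&(sgn*T[:,2]>.015)&(np.abs(T[:,2])<.07)&(np.abs(T[:,1])<.03)]
            if len(q): print(n,a,sgn,len(q),'z',np.percentile(q[:,2],[2,50,98]),'y',q[:,1].min(),q[:,1].max())
    if n=='wrist':
      for k,z in {'plunger_top':.0505,'chute':.0367,'pusher_face':.055,'blank':.053}.items():
        for p in r.pinpoint(f,k)[:2]:
            uu,vv=p['position'][0]*512,p['position'][1]*384
            print(k,round(p['conf'],2),round(uu,1),round(vv,1),atz(f,uu,vv,z))
```

```text
[0.5626 0.0686 0.1497] [0.1702 0.3355 0.3913] 0.062134725894453104 4.8
wrist -0.03 -1 260 z [-0.0438 -0.0312 -0.0306] y -0.011778129049608675 0.011045746660168696
wrist -0.03 1 280 z [0.0311 0.0317 0.0445] y -0.011758213792863535 0.010982032113545303
wrist -0.02 -1 230 z [-0.0442 -0.0312 -0.0307] y -0.011376737783387622 0.01100524399905211
wrist -0.02 1 214 z [0.0312 0.0317 0.0445] y -0.011642774460681238 0.011152083851446795
wrist -0.01 -1 165 z [-0.0432 -0.0311 -0.0307] y -0.011801259077080888 0.010813641255163228
wrist -0.01 1 171 z [0.0312 0.0316 0.0438] y -0.011803153001717456 0.011060842801960166
wrist -0.005 -1 105 z [-0.0369 -0.031  -0.0307] y -0.011211762917289172 0.010659072018980123
wrist -0.005 1 105 z [0.0312 0.0315 0.0368] y -0.011621767195003 0.010806510571910911
wrist 0 -1 14 z [-0.0312 -0.0309 -0.0308] y -0.006019488045909399 0.007188435863299136
wrist 0 1 13 z [0.0313 0.0316 0.0317] y -0.005990905142326484 0.0072978238942744585
plunger_top 0.8 299.7 191.1 [0.5496 0.0318 0.0505]
plunger_top 0.32 275.1 189.6 [0.5581 0.0522 0.0505]
chute 0.85 223.5 185.6 [0.5734 0.0974
[... 614 characters left out ...]
012375586823328105
side -0.005 -1 17 z [-0.0431 -0.0377 -0.0316] y -0.009994682641751677 0.003002781444832963
side -0.005 1 35 z [0.0306 0.0318 0.0367] y -0.009865595480840553 0.01275605123673027
side 0 -1 7 z [-0.0378 -0.0374 -0.0366] y -0.005335770126892808 0.006052504747889765
side 0 1 14 z [0.0301 0.0317 0.0327] y -0.00649483968200216 0.01065409824606738
side 0.003 1 1 z [0.0327 0.0327 0.0327] y 0.005280352498213581 0.005280352498213581
top -0.02 1 3 z [0.0325 0.036  0.0377] y -0.011009698472620875 -0.007114448420038419
top -0.01 1 4 z [0.0323 0.037  0.0401] y -0.010675538734646953 -0.006781174877813268
top -0.005 1 2 z [0.0355 0.0359 0.0362] y -0.010980071175582267 -0.008669943706583284
```

View pics/wrist3.png

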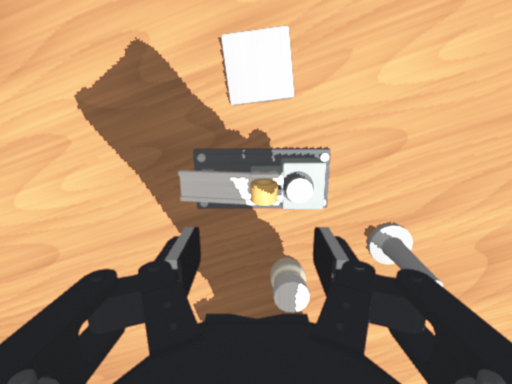

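View pics/side3.png

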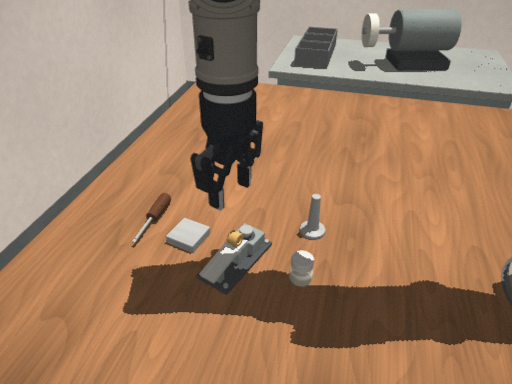

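>>> play_rows --pt "0.46 -0.001 -0.0015 -0.03 0" --pt "0.46 -0.001 -0.0015 -0.06 0" --pt "0.46 -0.001 -0.0015 -0.08 0" --pt "0.46 -0.001 -0.0015 -0.08 0" --pt "0.46 -0.001 -0.0015 -0.08 0"

```text
clock: 5.65
tcp_pos: [0.5618, 0.0678, 0.0698]
orientation: [1.445, 1.037, -1.445]
contact_force: [-1.0, 0.1, -0.1]
grip_width: 0.0626
```

Run:
```python
from h import *
o=r.get_obs();print(o['tcp_pos'],o['contact_force'],o['grip_width'],o['clock'])
f=cam('side');cv2.imwrite('pics/s4.png',cv2.resize(f['pixels'][170:310,150:336],(797,600),interpolation=cv2.INTER_CUBIC))
f=cam('wrist');cv2.imwrite('pics/w4.png',f['pixels'])
```

```text
[0.56179666 0.06777068 0.06981404] [-1.04629973  0.07520489 -0.06803535] 0.06263563934383486 5.65
```

View pics/s4.png

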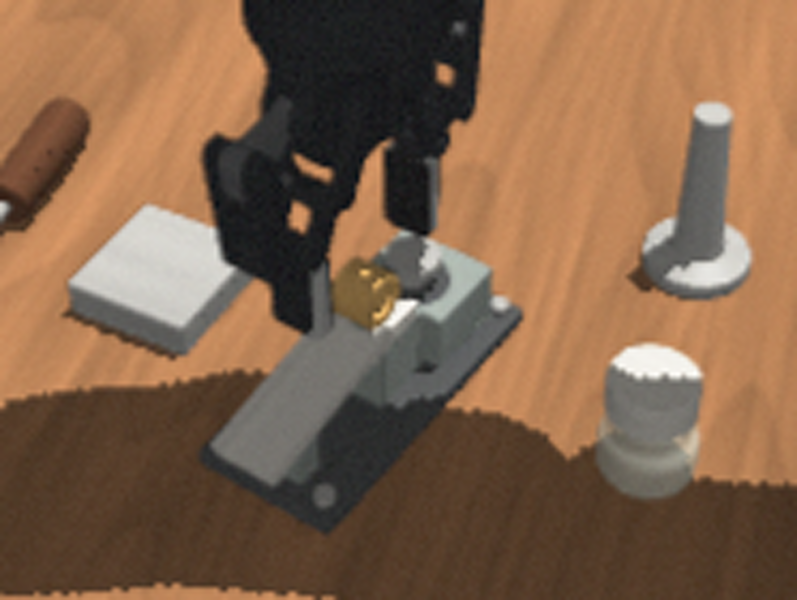

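View pics/w4.png

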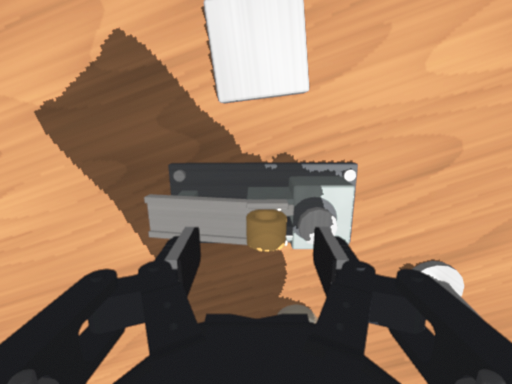

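The right finger hangs over the cap (tip about 318,235) and the left over the chute (190,240), with the ring (266,230) between them. Next I approach to contact.

>>> play_rows --pt "0.46 0 -0.0005 -0.005 0" --pt "0.46 0 -0.0005 -0.01 0" --pt "0.46 0 -0.0005 -0.012 0" --pt "0.46 0 -0.0005 -0.014 0" --pt "0.46 0 -0.0005 -0.014 0"

```text
clock: 6.25
tcp_pos: [0.5613, 0.0671, 0.055]
orientation: [1.445, 1.037, -1.446]
contact_force: [0.1, -0.2, -0.1]
grip_width: 0.062
```

>>> play_rows --pt "0.46 0 0 -0.002 0" --pt "0.46 0 0 -0.004 0" --pt "0.46 0 0 -0.006 0" --pt "0.46 0 0 -0.008 0" --pt "0.46 0 0 -0.009 0" --pt "0.46 0 0 -0.009 0"

```text
clock: 6.85
tcp_pos: [0.5617, 0.0672, 0.0464]
orientation: [1.446, 1.037, -1.445]
contact_force: [-0.6, -0.0, 4.9]
grip_width: 0.0622
```

Run:
```python
from h import *
o=r.get_obs();print(o['tcp_pos'],o['contact_force'],o['grip_width'],o['clock'])
f=cam('side');cv2.imwrite('pics/s5.png',cv2.resize(f['pixels'][170:310,150:336],(797,600),interpolation=cv2.INTER_CUBIC))
f=cam('wrist');cv2.imwrite('pics/w5.png',f['pixels'])
```

```text
[0.56173643 0.06716984 0.04642484] [-6.25988323e-01 -2.03896989e-03  4.92468906e+00] 0.062192938415228965 6.85
```

View pics/s5.png

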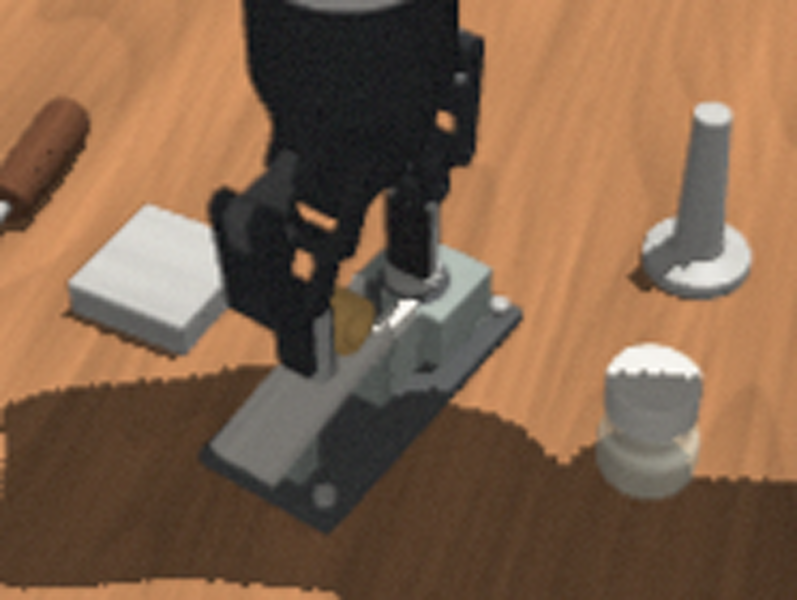

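View pics/w5.png

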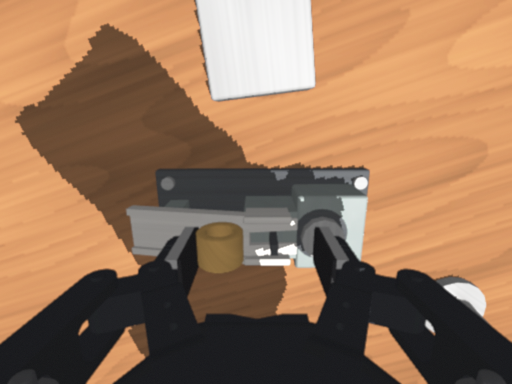

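The ring (220,247 in the wrist view) has popped and lies against the left finger. Force is 4.9 N, so I press a little further to bottom out the plunger.

>>> play_rows --pt "0.46 0 0 -0.001 0" --pt "0.46 0 0 -0.0015 0" --pt "0.46 0 0 -0.002 0" --pt "0.46 0 0 -0.002 0" --pt "0.46 0 0 -0.002 0" --pt "0.46 0 0 -0.002 0" --pt "0.46 0 0 -0.002 0"

```text
clock: 7.65
tcp_pos: [0.5618, 0.0672, 0.0449]
orientation: [1.446, 1.036, -1.445]
contact_force: [-0.7, -0.4, 9.2]
grip_width: 0.062
```

Run:
```python
from h import *
np.set_printoptions(precision=4,suppress=True)
o=r.get_obs();print(o['tcp_pos'],o['contact_force'],o['grip_width'],o['clock'])
f=cam('side');cv2.imwrite('pics/s6.png',cv2.resize(f['pixels'][170:310,150:336],(797,600),interpolation=cv2.INTER_CUBIC))
f=cam('wrist');cv2.imwrite('pics/w6.png',f['pixels'])
a=np.array([.322,.947])
for k,z in {'blank':.052,'plunger_top':.0425}.items():
    for p in r.pinpoint(f,k)[:2]:
        u,v=p['position'][0]*512,p['position'][1]*384; X=atz(f,u,v,z)
        print(k,p['conf'],u,v,X,'x_e',(X[:2]-[.55,.0328])@a)
for i in range(3):
    m=r.outline_of(cam('wrist'),'blank'); print(m[0]['conf'],m[0]['bbox'])if m else 0
print(r.get_obs()['contact_force'])
```

```text
[0.5618 0.0672 0.0449] [-0.6531 -0.354   9.2428] 0.06200064625133437 7.65
blank 0.72 221.7984 245.99039999999997 [0.5686 0.0836 0.052 ] x_e 0.05409474986370027
plunger_top 0.65 322.7136 238.3872 [0.5507 0.0319 0.0425] x_e -0.000598794845978505
0.58 [0.3854, 0.5776, 0.4791, 0.7198]
0.68 [0.3916, 0.5893, 0.4734, 0.7133]
0.58 [0.3842, 0.5919, 0.4732, 0.7164]
[-0.7476 -0.6282  8.0417]
```

View pics/w6.png

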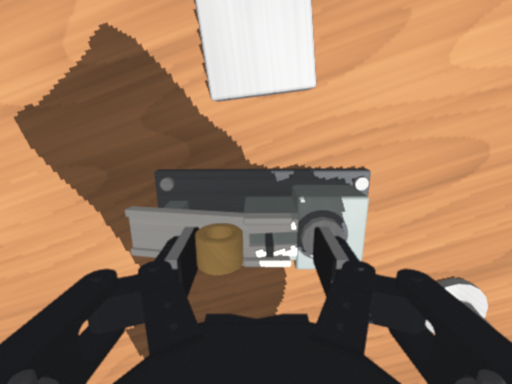

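View pics/s6.png

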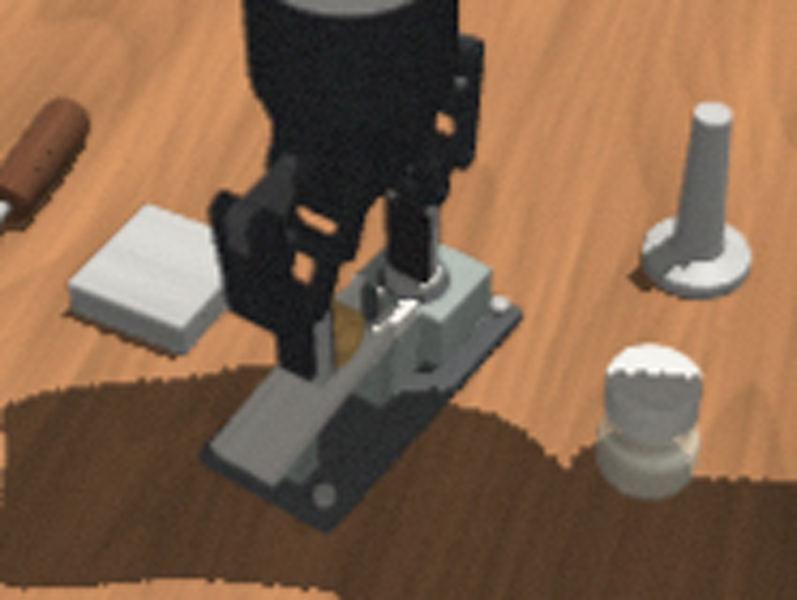

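```bash
python3 -c "
from bench import r
print(r.get_obs()['contact_force']);print(r.hand_in())"
```

```text
[-0.74763023 -0.62821013  8.04165923]
the job is handed in; nothing more can be done
None
```

The plunger is pressed down by one finger and the ring has popped out and is resting against the other finger on the chute. I handed the job in like that at about 8 s of the 32 s allowed, and the hand-in reports no verdict.

I set the jaws about 62 mm apart along the ejector's line, with one finger over the plunger cap and the other over the chute. Then I pressed straight down. The second finger was already in the ring's way when it popped.

**Last checks:**
- **Plunger:** the upward force on the tool read 8–9 N. Full stroke takes about 6 N, so I take the plunger to be bottomed out. I could not read the joint itself.
- **Ring position:** its centre measured about 54 mm from the plunger's axis. That fits a ring leaning on the finger's inner face at about 66 mm.
- **Ring still:** its outline held still over three further pictures, to within detection noise.
- **Ring contact:** I saw the ring against the finger in the pictures but could not measure that force separately.
- **Bystanders:** in the last pictures the jar, block, mandrel and graver looked unmoved.

**Disagreements:** the cameras put the plunger within about 2 mm of each other, and I used a mean. Detection confidences for the ring were moderate, 0.58 to 0.72.

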